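# Latch the stone vice half-open

### The arm

A 7-joint arm with a two-finger parallel gripper is mounted at the origin on a cart in front of the work surface, level with it; the furniture and walls round the work are solid. World frame = base frame: x ahead of the robot, y to its left, z up, the work surface at z = 0. Lengths are in mm, angles in rad, forces in N, time in s.
With the tool pointing down it reaches from about 400 to 875 mm from the base axis. Payload 4.4 kg.
Tool frame: the origin (TCP) lies on the centre line of the jaws, within the pads' length; the fingertips stand ctrl.nose_length ahead of it and the grasp point (between the pads) lies 6 mm ahead of it (ctrl.nose_length is the distance from the TCP to the fingertips, in mm); z points along the fingers, y is the direction in which the jaws open and shut (so a half turn about z gives the same grasp; the last joint's range is limited). The gripper opens to 85 mm and grips with 20 to 120 N. Pads are 22 mm wide; open, the fingers measure 114 mm over their backs; the gripper's body (76 mm by 85 mm) begins 54 mm behind the grasp point. The pads swing forward as they close: fully open they stand 13 mm farther back than shut.
Start: joints at [1.085, 0.628, 0.038, 1.517, -0.027, 0.996, -0.02], TCP at [264.953, -593.563, 256.313] pointing down, gripper open.
Joint ranges: [-3.06, 3.06], [-0.37, 2.12], [-1.25, 1.32], [0.18, 2.47], [-1.1, 4.24], [0.23, 1.98], [-2.94, 2.94]. Speed limits (rad/s): [2.57, 2.57, 3.14, 3.14, 3.14, 3.14, 3.14].

### API

Orientations are given as [roll, pitch, yaw] about the fixed x, y, z axes, in that order (R = Rz(yaw) Ry(pitch) Rx(roll)).
In Python, from cell import ctrl, vision gives the robot as it stands. The module is installed in compiled form; this text tells all that it offers.
- The arm moves only by the shell command python3 -m inch 'ROWS'. ROWS is a JSON object of lists of equal length, an entry for each row: "travel": the shift along the tool's x, y, z in cm, a list of three; "twist": the turn about the tool's z in degrees; "fingers": the finger opening in cm, from 0 to 8.54. A call has exactly 10 rows; each row is the pose to reach, as a shift and turn from the pose commanded when the call began, along the tool's axes at that moment; what a row does not reach only later rows make up. A row lasts 1/12 s, in which the tool goes at most 41.7 mm and 7.16 degrees, less where a joint would pass 70% of its speed; a pose out of reach is approached as far as the arm can. A call with a gripper value outside its range is refused whole. The fingers move at their own pace and stop on an object; the grip force is fixed at half the most. Time passes only in rows, so rows that repeat a pose let the fingers close, or fill a call up. It gives the time, the measured TCP pose, the force and the opening at its end, in the units of the state.
- ctrl.read_state(): the state, without advancing time (a new reading comes with each control period).
- vision.get_image(name): name is "side" or "top" or "wrist"; returns a dict with "frame" (384x512x3 uint8, red, green, blue), "fx", "fy", "cx", "cy" (pixels), "k1" (the pictures are not rectified: a ray, as slopes to the right and down, at radius r is drawn at 1 + k1 r^2 times it, then the intrinsics apply), "position" and "orientation" of the camera in the world. Camera axes: x right, y down, z forward; pixel columns grow to the right and rows downward; lengths in mm; the calibration is good to about 2 mm. A picture is of the moment at which its call begins. There is no depth.
- ctrl.finish_job(): hands the job in, once; it reports no verdict.
The state is a dict: "clock": time; "qpos": joint angles; "qd": joint speeds; "tau": joint torques, N m; "eef_pos": TCP position; "tool_rot": TCP orientation; "force": force on the tool from outside, world axes, zero at the start; "torque": the same for the moment, N m; "width": finger opening in mm.
Only numpy, scipy, OpenCV 4.12 (cv2) and the standard library are available. Lean on these libraries where they do the work, as an engineer would, in place of code of your own. Each camera call takes 0.05 s, during which the arm holds its last target.

### The job

Set the stone vice on the bench to its loading position: tip the thrown-back stop arm over so that its cross pin lies on the slide bar, then push the sprung jaw back by its upright push plate until the pin drops behind the tooth, and let the jaw come back so that it stays latched half-open. This is fingertip pushing only: pick nothing up, and leave the loose stones and other things where they lie.

Things in the scene. Friction and masses are not known exactly. Their poses are not given: they have to be found in the camera images.
- vice: Low grey stone vice bolted to the bench, base 243 x 90 x 10 mm. Origin: bench level, on its midline; x along the vice (away from the robot at yaw 0; base spans x -105 to +138 mm), y across, z up. Fixed jaw at the near end: x -85 to -65 mm, 74 mm wide, top z = 32 mm. Behind it the sprung jaw; at x = +30 mm a bridge, two cheeks with top z = 48 mm, carries the stop arm.
- jaw (a joint): Travel of the sprung jaw along the vice's +x, m: 0 closed against the fixed jaw (start), 0.045 at its end stop. A spring drives it back to 0 (3.5 N at 0, 6.7 N at the end, plus 0.4 N friction). With the stop arm down, the cross pin drops behind the tooth once the jaw is past 0.025, and then stops the returning jaw at 0.025 (latched half-open).
- tooth (a point): Top of the upright face of the single 6 mm high tooth on the slide bar, the sprung jaw's 24 mm wide tail (top z = 22 mm) that runs through the bridge. At jaw 0 at x = +57 mm of the vice; moves with the jaw. Ramped on the +x side, where the cross pin rides up; upright on the side facing the jaws.
- push_plate (a point): Centre of the pushable face of the sprung jaw's upright steel push plate, the face towards the fixed jaw (-x of the vice), at z = 48 mm. Plate 50 mm wide, 10 mm thick, top z = 60 mm. At jaw 0 it is at x = -60 mm, y = 0 of the vice; moves with the jaw. Push it along the vice's +x; above the fixed jaw there is room for fingertips down to about z = 38 mm.
- stop_arm (a joint): Angle of the stop arm, rad: 0 thrown back (start: leaning 0.35 rad past upright towards the jaws, on its stop), 0.35 upright, about 2.20 lying with its cross pin on the slide bar, 2.08 on top of the tooth. It swings freely and weighs 50 g: pushed well past upright along the vice's +x, it falls onto the bar by itself.
- stop_hinge (a point): Hinge axis of the stop arm (along the vice's y), at x = +30 mm, y = 0, z = 40 mm of the vice.
- stop_pin (a point): Centre of the cross pin, 8 mm thick and 26 mm long, at the free end of the stop arm, 50 mm from the hinge. Arm 16 mm wide, 6 mm thick. At the start at x = +13 mm, z = 87 mm of the vice, the highest part of it: the arm can be pushed 10 to 15 mm below the pin by fingertips that pass above the push plate (top z = 60 mm).
- rough_0: brown rough stone, 44x52x36 mm; loose, a bystander that stays where it lies. Origin: centre of its underside.
- rough_1: dark grey rough stone, 32x44x23 mm; loose, a bystander that stays where it lies. Origin: centre of its underside.
- rough_2: reddish rough stone, 29x34x22 mm; loose, a bystander that stays where it lies. Origin: centre of its underside.
- agate_slab_1: grey banded flat stone slab, 57x80x8 mm; loose, a bystander that stays where it lies. Origin: centre of its underside.
- marker_pen: marker pen, 17x135x16 mm; loose, a bystander that stays where it lies. Origin: centre of its underside.
- compound_jar_1: screw-lid jar, 55 mm wide, 68 mm high; loose, a bystander that stays where it lies. Origin: centre of its underside.

How it is judged (in metres and radians):
On the way, in this order (a step that is already met when the one before it is completed fails the run):
1. the stop arm is tipped over, its cross pin on the slide bar (value of joint stop_arm above 2.1 rad), for 0.2 s.
2. the sprung jaw is pushed back past the latching point (value of joint jaw above 0.026 m), for 0.05 s.
At the end, for the whole second after the job is handed in: The sprung jaw stands still, latched half-open at 25 mm (within 3 mm), with the stop arm down (beyond 2.14 rad) and its cross pin behind the tooth (value of joint jaw between 0.022 and 0.028 m and value of joint stop_arm above 2.14 rad and velocity of joint jaw between -0.005 and 0.005 m/s); the robot touches nothing.
It fails at once if a loose rough stone is lifted more than 12 mm or moved more than 25 mm (distance of any of rough_0, rough_1, rough_2 from where it was at the start of the episode above 0.025 m or height (world z) of any of rough_0, rough_1, rough_2 above 0.012 m).
It fails at once if a loose slab, pen or jar is lifted more than 12 mm or moved more than 25 mm (distance of any of agate_slab_1, marker_pen, compound_jar_1 from where it was at the start of the episode above 0.025 m or height (world z) of any of agate_slab_1, marker_pen, compound_jar_1 above 0.012 m).
It also fails if it takes over 40 s, if anything falls off the work surface, if the arm or the gripper's body presses on something with over 40 N, if the wrist force passes 120 N, or if a joint passes its speed limit or range.

## Working session

There is one attempt and no reset: what is moved stays moved. The work goes in short steps, Python scripts to look and compute and a shell command to move; the robot and the scene stay as the last step left them, time stands still between calls to the robot, and variables do not carry over. Pictures are saved under pics/ and viewed, and the job is handed in when it is done.

```bash
mkdir -p pics; ls; python3 - <<'E'
from cell import ctrl, vision
import cv2
s=ctrl.read_state(); print({k:s[k] for k in('clock','eef_pos','tool_rot','width','force')}, ctrl.nose_length)
for n in('side','top','wrist'):
    d=vision.get_image(n); cv2.imwrite(f'pics/{n}0.png',d['frame'][:,:,::-1])
    print(n,{k:v for k,v in d.items() if k!='frame'})
E
```

```text
pics
{'clock': 0.0, 'eef_pos': array([ 264.70517219, -593.01865428,  255.36261454]), 'tool_rot': array([-3.13966214e+00,  3.28622782e-05,  4.19767301e-01]), 'width': 85.1721768896758, 'force': array([-0.563189  ,  0.05111528,  0.48005337])} 25.0
side {'fx': 491.8971869233345, 'fy': 491.8971869233345, 'cx': 250.3139776509606, 'cy': 199.00277727109952, 'k1': -0.014402722273672763, 'position': array([ -75.9109281 , 1314.22006442,  904.77532525]), 'orientation': array([-2.09392822,  0.0077043 , -2.71551008])}
top {'fx': 414.1088026645643, 'fy': 414.1088026645643, 'cx': 255.3256608929335, 'cy': 192.9886951778163, 'k1': 0.04997316162434104, 'position': array([ 426.01672366,    2.88236687, 1426.49222441]), 'orientation': array([-3.07604262e+00,  2.13675527e-03, -1.56790846e+00])}
wrist {'fx': 340.20810530468304, 'fy': 340.20810530468304, 'cx': 254.05013941243914, 'cy': 187.08244402358403, 'k1': -0.025166127768550713, 'position': array([ 341.63202214, -558.1976245 ,  372.97998703]), 'orientation': array([ 2.80731555e+00,  3.43281471e-04, -1.15124891e+00])}
```

View pics/top0.png

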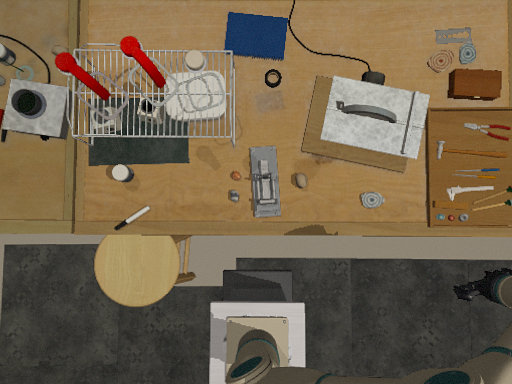

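View pics/side0.png

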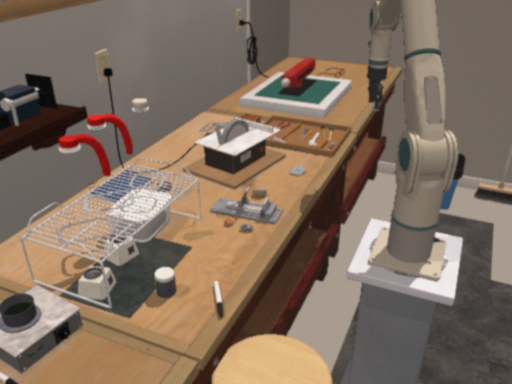

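The top view shows the vice around (264,181) with its long axis nearly vertical. Stones lie at (236,176), (234,196) and (300,180), and the gripper is at right (485,287). I'll zoom in.

```bash
cat > h.py <<'E'
import numpy as np, cv2
from scipy.spatial.transform import Rotation as R
def cam(d):
    return R.from_euler('xyz',d['orientation']).as_matrix(), np.array(d['position'])
def proj(d,P):
    M,t=cam(d); c=(np.atleast_2d(P)-t)@M; s=c[:,:2]/c[:,2:]; r2=(s**2).sum(1,keepdims=True)
    s=s*(1+d['k1']*r2); return s*[d['fx'],d['fy']]+[d['cx'],d['cy']]
def ray(d,uv):
    s0=(np.array(uv,float)-[d['cx'],d['cy']])/[d['fx'],d['fy']]; s=s0.copy()
    for _ in range(20): s=s0/(1+d['k1']*(s@s))
    M,t=cam(d); return t,M@np.array([s[0],s[1],1])
def atz(d,uv,z):
    t,v=ray(d,uv); return t+v*(z-t[2])/v[2]
E
python3 - <<'E'
import cv2
t=cv2.imread('pics/top0.png')[135:230,205:325]; cv2.imwrite('pics/topz.png',cv2.resize(t,None,fx=6,fy=6,interpolation=cv2.INTER_CUBIC))
t=cv2.imread('pics/side0.png')[170:240,190:310]; cv2.imwrite('pics/sidez.png',cv2.resize(t,None,fx=6,fy=6,interpolation=cv2.INTER_CUBIC))
E
```

```text
(no output)
```

View pics/topz.png

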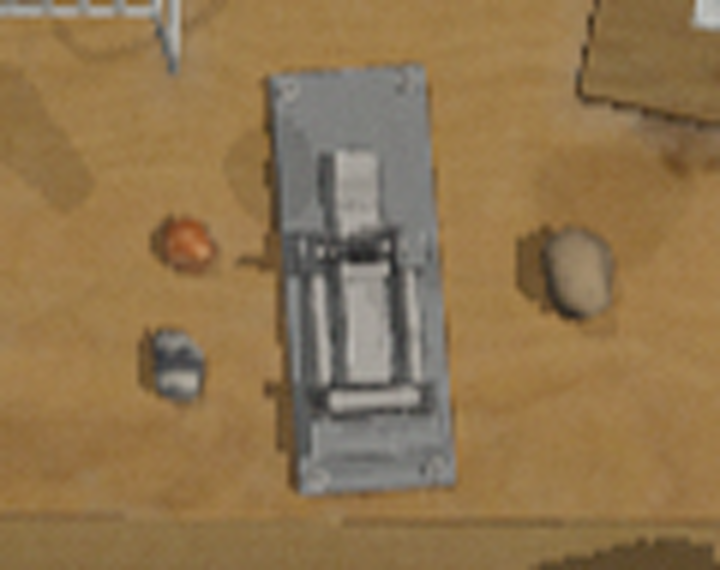

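View pics/sidez.png

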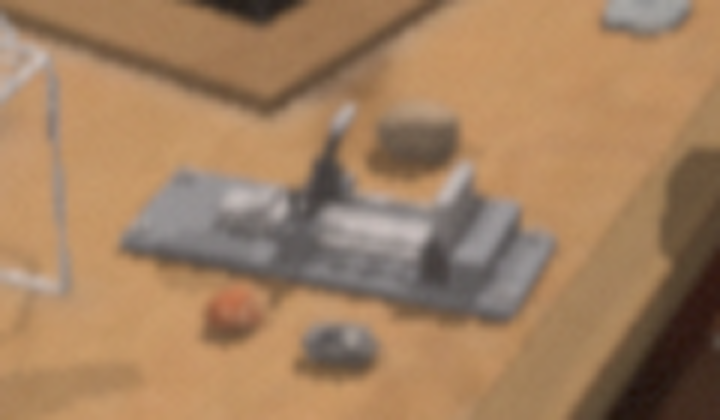

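The views show base corners (top zoom) at (272,74), (424,66), (455,484) and (299,493). The stop arm is thrown back toward the jaws, and the push plate is at about (375,398). Fitting the pose from both cameras next.

```bash
cat > fit.py <<'E'
from cell import ctrl, vision
from h import *
from scipy.optimize import least_squares
dt=vision.get_image('top'); ds=vision.get_image('side')
z=lambda p,o: (np.array(p)+.5)/6-.5+o
L=np.array([[138,45,10],[138,-45,10],[-105,-45,10],[-105,45,10]],float)
pt=z([[272,74],[424,66],[455,484],[299,493]],[205,135])
ps=z([[122,240],[180,172],[553,233],[495,308]],[190,170])
def W(q,L): 
    c,s=np.cos(q[2]),np.sin(q[2]); L=np.atleast_2d(L); return np.c_[q[0]+c*L[:,0]-s*L[:,1],q[1]+s*L[:,0]+c*L[:,1],L[:,2]]
for sel in('t','s','ts'):
    f=lambda q: np.concatenate([(proj(d,W(q,L))-p).ravel() for d,p,n in((dt,pt,'t'),(ds,ps,'s')) if n in sel])
    r=least_squares(f,[500,0,0],x_scale=[10,10,.1]); print(sel,r.x,np.abs(r.fun).max().round(2))
q=r.x
F=lambda d,P,o: ((proj(d,W(q,P))-o)*6+2.5).round()
P=[[-60,0,60],[13,0,91],[-65,0,32]]
print(F(dt,P,[205,135]),F(ds,P,[190,170]))
print(W(q,[[-60,0,48],[13,0,87],[30,0,40]]))
E
python3 fit.py
```

```text
t [ 5.44096168e+02 -2.80024528e+01  6.88639578e-02] 0.5
s [ 5.42955354e+02 -2.61305265e+01  5.42542762e-02] 1.64
ts [ 5.43761475e+02 -2.76468343e+01  6.47545896e-02] 1.82
[[373. 408.]
 [365. 271.]
 [372. 419.]] [[457. 183.]
 [337. 114.]
 [465. 227.]]
[[483.88722605 -31.52939495  48.        ]
 [556.7342293  -26.80561278  87.        ]
 [573.69859992 -25.70555392  40.        ]]
```

The fit holds: vice origin is about (544,-28), yaw about 0.066, and the plate and pin reproject to where they appear. Moving across at height with the fingers closing and the tool turning.

```bash
python3 -m inch '{"travel":[[2.4,-2.6,0],[4.8,-5.2,0],[7.2,-7.8,0],[9.6,-10.4,0],[12,-13,0],[14.4,-15.6,0],[16.8,-18.2,0],[19.2,-20.8,0],[21.6,-23.4,0],[24,-26,0]],"twist":[2,4,6,8,10,12,14,16,18,20.3],"fingers":[0,0,0,0,0,0,0,0,0,0]}'
cat > loc.py <<'E'
from cell import ctrl
import numpy as np
s=ctrl.read_state(); p=np.array(s['eef_pos']); q=(544,-27.8,.066); c,n=np.cos(q[2]),np.sin(q[2])
d=p[:2]-q[:2]; print('local xy',(c*d[0]+n*d[1]).round(1),(-n*d[0]+c*d[1]).round(1),'tip z',round(p[2]-25,1),'rot',np.round(s['tool_rot'],3),'w',round(s['width'],1),'F',np.round(s['force'],1),'t',s['clock'])
E
python3 loc.py
```

```text
clock: 1.08
eef_pos: [378.4, -256.7, 256.5]
tool_rot: [3.141, -0.0, 0.064]
force: [0.6, 0.3, -0.7]
width: -0.0
local xy -180.3 -217.5 tip z 231.5 rot [ 3.141 -0.     0.064] w -0.0 F [ 0.6  0.3 -0.7] t 1.0833
```

```bash
python3 -m inch '{"travel":[[1.5,-2.5,0],[3,-5,0],[4.5,-7.5,1],[6,-10,2],[7.5,-12.5,4],[9,-15,6],[10.5,-17.5,8],[12,-20,10],[13,-21.8,11.5],[13,-21.8,11.5]],"twist":[0,0,0,0,0,0,0,0,0,0],"fingers":[0,0,0,0,0,0,0,0,0,0]}'
python3 loc.py
python3 - <<'E'
from cell import vision
import cv2
for n in('side','top','wrist'):
    f=vision.get_image(n)['frame'][:,:,::-1]
    if n=='side': f=cv2.resize(f[120:240,190:340],None,fx=5,fy=5,interpolation=cv2.INTER_CUBIC)
    if n=='top': f=cv2.resize(f[135:230,205:325],None,fx=6,fy=6,interpolation=cv2.INTER_CUBIC)
    cv2.imwrite(f'pics/{n}1.png',f)
E
```

```text
clock: 1.92
eef_pos: [494.2, -26.8, 138.7]
tool_rot: [-3.139, 0.002, 0.073]
force: [0.8, -0.3, 0.4]
width: 0.0
local xy -49.6 4.3 tip z 113.7 rot [-3.139e+00  2.000e-03  7.300e-02] w 0.0 F [ 0.8 -0.3  0.4] t 1.9167
```

View pics/side1.png

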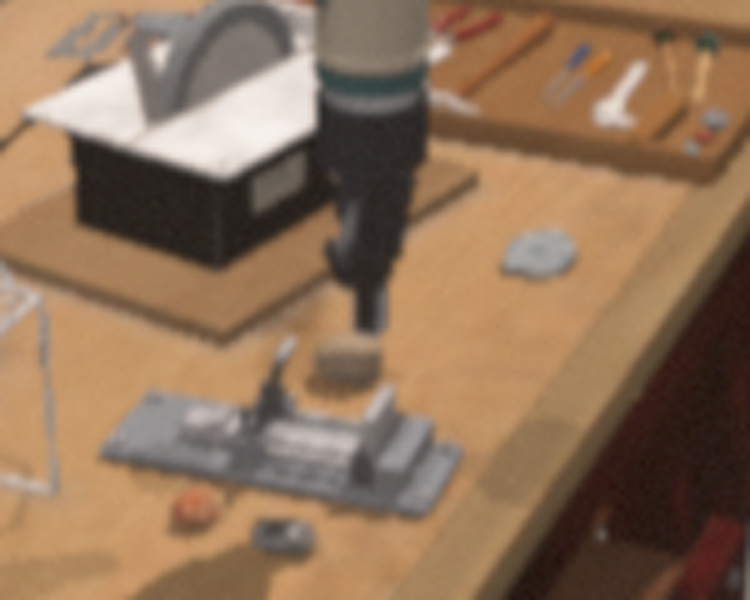

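View pics/wrist1.png

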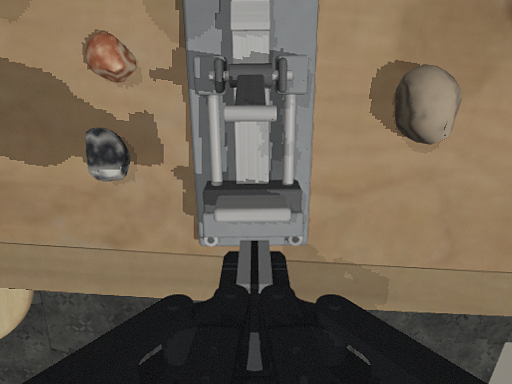

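The wrist view shows the pin at (250,113), the plate top at (252,214) and the fingertips at (255,245), so everything is nearly centred. Checking this against the pose.

```bash
python3 loc.py; python3 - <<'E'
from cell import vision
from h import *
d=vision.get_image('wrist')
for uv,z in(((250,113),91),((225,113),91),((276,113),91),((252,208),60),((216,215),60),((290,214),60)):
    p=atz(d,uv,z); e=p[:2]-[544,-27.8]; c,n=np.cos(.066),np.sin(.066); print(uv,p.round(1),'local',(c*e[0]+n*e[1]).round(1),(-n*e[0]+c*e[1]).round(1))
E
```

```text
local xy -50.8 -1.6 tip z 116.3 rot [3.141e+00 1.000e-03 6.500e-02] w 0.0 F [-0.4  0.5  0.5] t 2.0667
(250, 113) [557.2 -26.3  91. ] local 13.3 0.7
(225, 113) [556.4 -14.1  91. ] local 13.3 12.8
(276, 113) [558.  -38.9  91. ] local 13.3 -12.0
(252, 208) [494.5 -31.1  60. ] local -49.6 -0.0
(216, 215) [488.2  -8.5  60. ] local -54.4 22.9
(290, 214) [491.9 -55.5  60. ] local -53.8 -24.2
```

Wrist measurements agree with the fit to about 1 mm. Descending to tip z of about 72, then pushing the stop arm over.

```bash
python3 -m inch '{"travel":[[0,-0.1,1.5],[0,-0.1,3],[0,-0.1,4.4],[0.6,-0.1,4.4],[1.5,-0.1,4.4],[2.5,-0.1,4.4],[3.2,-0.1,4.4],[3.8,-0.1,4.4],[4.4,-0.1,4.4],[5,-0.1,4.4]],"twist":[0,0,0,0,0,0,0,0,0,0],"fingers":[0,0,0,0,0,0,0,0,0,0]}'
python3 loc.py
python3 -m inch '{"travel":[[0.7,0,0],[1.4,0,0],[2.1,0,0],[2.8,0,0],[3.5,0,0],[4.2,0,0],[4.6,0,0],[4.6,0,0],[3,0,0],[1,0,0]],"twist":[0,0,0,0,0,0,0,0,0,0],"fingers":[0,0,0,0,0,0,0,0,0,0]}'
python3 loc.py
python3 -m inch '{"travel":[[-2,0,0],[-4,0,0],[-6,0,0],[-8,0,0],[-9.5,0,0],[-9.5,0,0],[-9.5,0,0],[-9.5,0,0],[-9.5,0,0],[-9.5,0,0]],"twist":[0,0,0,0,0,0,0,0,0,0],"fingers":[0,0,0,0,0,0,0,0,0,0]}'
python3 loc.py
python3 - <<'E'
from cell import vision
import cv2
for n in('side','wrist'):
    f=vision.get_image(n)['frame'][:,:,::-1]
    if n=='side': f=cv2.resize(f[120:240,190:340],None,fx=5,fy=5,interpolation=cv2.INTER_CUBIC)
    cv2.imwrite(f'pics/{n}2.png',f)
E
```

```text
clock: 2.95
eef_pos: [544.2, -28.1, 97.8]
tool_rot: [3.142, -0.001, 0.065]
force: [0.3, -0.1, 0.2]
width: 0.0
local xy 0.1 -0.3 tip z 72.8 rot [ 3.142e+00 -1.000e-03  6.500e-02] w 0.0 F [ 0.3 -0.1  0.2] t 2.95
clock: 3.78
eef_pos: [554.2, -27.2, 97.2]
tool_rot: [3.141, -0.002, 0.066]
force: [-0.6, 0.1, -0.0]
width: 0.2
local xy 10.2 -0.1 tip z 72.2 rot [ 3.141e+00 -2.000e-03  6.600e-02] w 0.2 F [-0.6  0.1 -0. ] t 3.7833
clock: 4.62
eef_pos: [459.8, -33.5, 97.3]
tool_rot: [3.142, -0.001, 0.066]
force: [-0.4, 0.4, 0.5]
width: 0.1
local xy -84.4 -0.1 tip z 72.3 rot [ 3.142e+00 -1.000e-03  6.600e-02] w 0.1 F [-0.4  0.4  0.5] t 4.6167
```

View pics/side2.png

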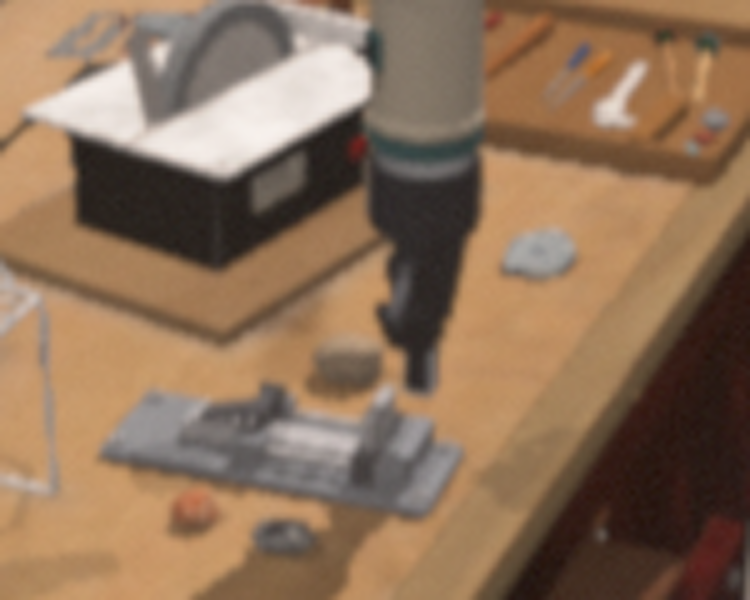

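View pics/wrist2.png

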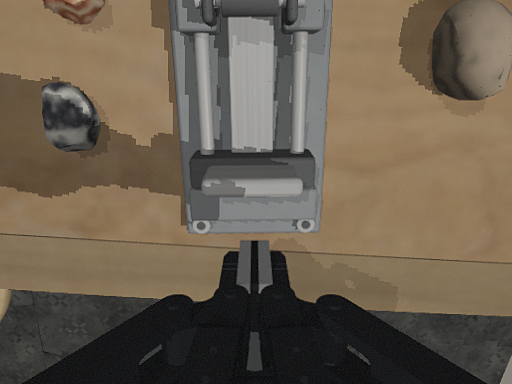

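The side view shows the arm lying over the slide bar at about (235,415), on the far side of the bridge; nothing else has moved. Descending and pushing the plate.

```bash
python3 -m inch '{"travel":[[0,0,0.8],[0,0,1.6],[0,0,2.4],[0,0,2.9],[0,0,2.9],[0.5,0,2.9],[1,0,2.9],[1.4,0,2.9],[1.8,0,2.9],[2.2,0,2.9]],"twist":[0,0,0,0,0,0,0,0,0,0],"fingers":[0,0,0,0,0,0,0,0,0,0]}'
python3 loc.py
python3 -m inch '{"travel":[[0.4,0,0],[0.8,0,0],[1.2,0,0],[1.6,0,0],[2,0,0],[2.3,0,0],[2.5,0,0],[2.5,0,0],[2.5,0,0],[2.5,0,0]],"twist":[0,0,0,0,0,0,0,0,0,0],"fingers":[0,0,0,0,0,0,0,0,0,0]}'
python3 loc.py
python3 - <<'E'
from cell import vision
import cv2
for n in('side','wrist'):
    f=vision.get_image(n)['frame'][:,:,::-1]
    if n=='side': f=cv2.resize(f[120:240,190:340],None,fx=5,fy=5,interpolation=cv2.INTER_CUBIC)
    cv2.imwrite(f'pics/{n}3.png',f)
E
```

```text
clock: 5.55
eef_pos: [479.1, -32.2, 68.4]
tool_rot: [-3.141, 0.004, 0.065]
force: [-4.7, -0.1, 4.5]
width: 0.3
local xy -65.1 -0.1 tip z 43.4 rot [-3.141  0.004  0.065] w 0.3 F [-4.7 -0.1  4.5] t 5.55
clock: 6.38
eef_pos: [503.8, -30.3, 68.4]
tool_rot: [-3.141, 0.004, 0.066]
force: [-4.7, 0.3, 4.1]
width: -0.1
local xy -40.3 0.2 tip z 43.4 rot [-3.141  0.004  0.066] w -0.1 F [-4.7  0.3  4.1] t 6.3833
```

View pics/side3.png

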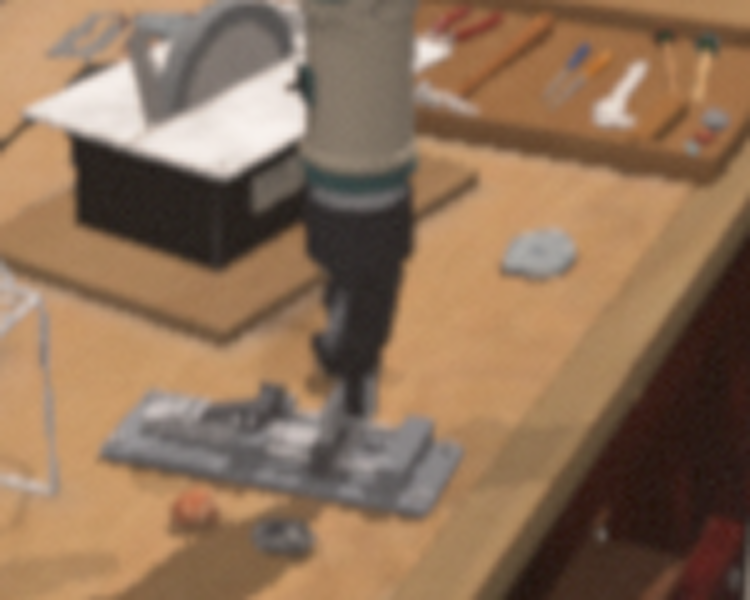

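View pics/wrist3.png

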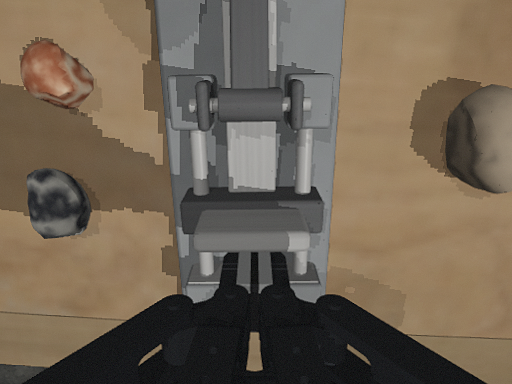

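Estimating jaw travel from the plate edges in the wrist image: top rear edge at row 232, front bottom about 250.

```bash
python3 - <<'E'
from cell import vision
from h import *
d=vision.get_image('wrist')
f=d['frame'][180:300,170:340,::-1]; cv2.imwrite('pics/wz3.png',cv2.resize(f,None,fx=4.5,fy=4.5,interpolation=cv2.INTER_CUBIC))
def W(L): 
    c,s=np.cos(.066),np.sin(.066); return [544+c*L[0]-s*L[1],-27.8+s*L[0]+c*L[1],L[2]]
for j in (20,25,30,35):
    print(j,*[proj(d,W(P))[0].round() for P in((-60+j,20,60),(-50+j,20,60),(-60+j,20,48))])
E
```

```text
20 [209. 275.] [208. 255.] [212. 260.]
25 [209. 265.] [207. 244.] [212. 251.]
30 [208. 255.] [207. 234.] [211. 241.]
35 [207. 244.] [206. 223.] [211. 231.]
```

View pics/wz3.png

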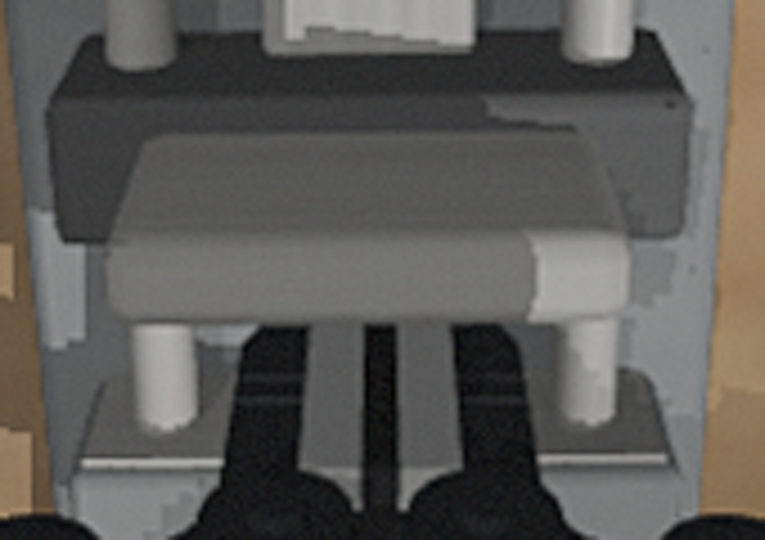

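The plate's top edges at rows 232 and 251 give a jaw travel of about 31–32 mm. The fingertip position (-29 mm) agrees, giving 31 mm. That is past the latch, so I'll let the jaw come back gently.

```bash
python3 -m inch '{"travel":[[-0.2,0,0],[-0.4,0,0],[-0.6,0,0],[-0.8,0,0],[-1,0,0],[-1.2,0,0],[-1.5,0,0],[-1.8,0,0],[-1.8,0,0],[-1.8,0,0]],"twist":[0,0,0,0,0,0,0,0,0,0],"fingers":[0,0,0,0,0,0,0,0,0,0]}'
python3 loc.py
python3 - <<'E'
from cell import vision
from h import *
d=vision.get_image('wrist')
f=d['frame'][:,:,::-1]; cv2.imwrite('pics/w4.png',f)
def W(L): 
    c,s=np.cos(.066),np.sin(.066); return [544+c*L[0]-s*L[1],-27.8+s*L[0]+c*L[1],L[2]]
for j in (0,10,20,25,30):
    print(j,*[proj(d,W(P))[0].round() for P in((-60+j,20,60),(-50+j,20,60))])
E
```

```text
clock: 7.37
eef_pos: [487.6, -31.7, 68.4]
tool_rot: [3.142, -0.0, 0.065]
force: [-0.8, -1.0, 0.4]
width: -0.2
local xy -56.5 -0.2 tip z 43.4 rot [ 3.142 -0.     0.065] w -0.2 F [-0.8 -1.   0.4] t 7.3667
0 [209. 283.] [207. 263.]
10 [207. 263.] [206. 242.]
20 [206. 242.] [205. 220.]
25 [206. 231.] [205. 208.]
30 [205. 220.] [204. 197.]
```

View pics/w4.png

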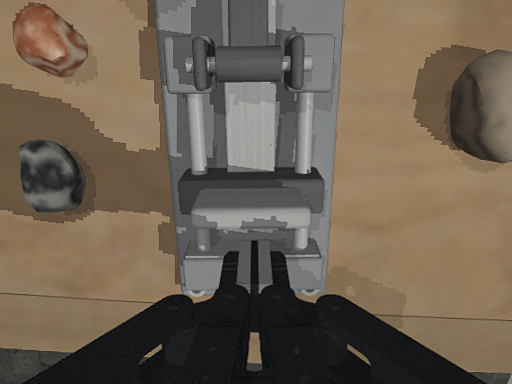

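The front edge is at row 229 and the rear at about 208, so the jaw holds at about 25 mm. The fingertips are clear and contact force has gone. Lifting away for a final look.

```bash
python3 -m inch '{"travel":[[-0.5,0,-1],[-0.5,0,-3],[-0.5,0,-6],[-0.5,0,-9],[-0.5,0,-12],[-0.5,0,-14],[-0.5,0,-15],[-0.5,0,-15],[-0.5,0,-15],[-0.5,0,-15]],"twist":[0,0,0,0,0,0,0,0,0,0],"fingers":[0,0,0,0,0,0,0,0,0,0]}'
python3 loc.py
python3 - <<'E'
from cell import vision
from h import *
d=vision.get_image('wrist'); cv2.imwrite('pics/w5.png',d['frame'][:,:,::-1])
s=vision.get_image('side')
f=s['frame'][120:240,190:340,::-1]; cv2.imwrite('pics/s5.png',cv2.resize(f,None,fx=5,fy=5,interpolation=cv2.INTER_CUBIC))
def W(L): 
    c,s=np.cos(.066),np.sin(.066); return [544+c*L[0]-s*L[1],-27.8+s*L[0]+c*L[1],L[2]]
for j in (15,20,25,30):
    print(j,*[proj(d,W(P))[0].round() for P in((-60+j,20,60),(-50+j,20,60))])
for a in (2.08,2.2): 
    P=(30+50*np.sin(a-.35),0,40+50*np.cos(a-.35)); print(a,np.round(P,1),proj(d,W(P))[0].round())
E
```

```text
clock: 8.25
eef_pos: [481.8, -31.9, 217.8]
tool_rot: [-3.141, 0.001, 0.066]
force: [-0.0, -0.5, -0.9]
width: 0.2
local xy -62.3 -0.0 tip z 192.8 rot [-3.141e+00  1.000e-03  6.600e-02] w 0.2 F [-0.  -0.5 -0.9] t 8.25
15 [230. 154.] [230. 142.]
20 [230. 148.] [230. 136.]
25 [230. 142.] [230. 130.]
30 [230. 136.] [229. 124.]
2.08 [79.4  0.  32.1] [254.  -7.]
2.2 [78.1  0.  26.2] [254.  -4.]
```

View pics/w5.png

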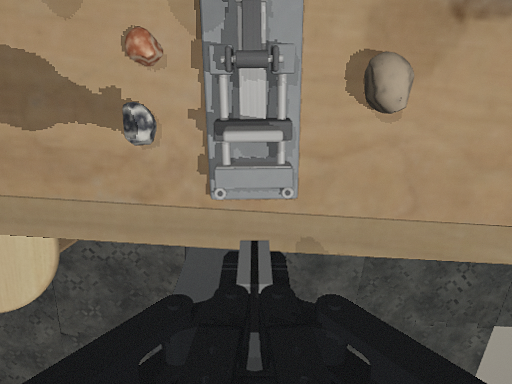

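View pics/s5.png

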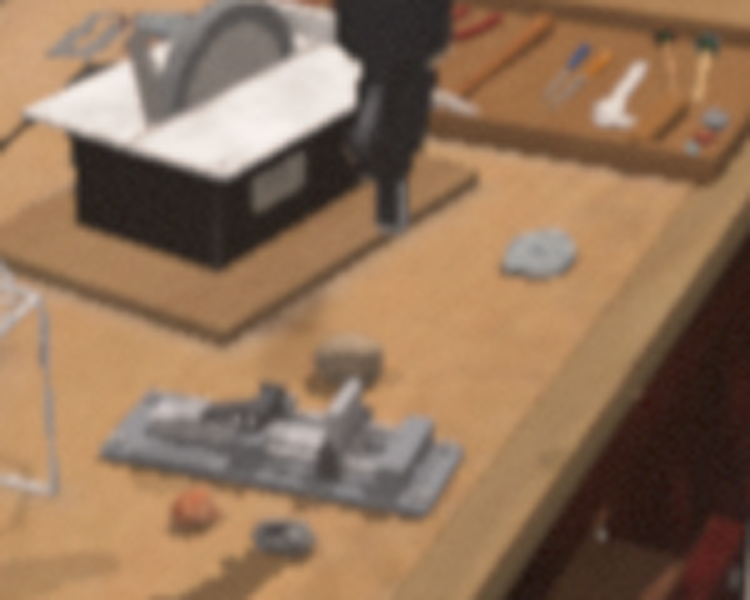

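The plate edges are at rows 130 and 142, so the jaw stands at 25 mm. The arm is down, the stones are where they were, and the gripper is well clear. Handing in.

```bash
python3 -c "
from cell import ctrl
print(ctrl.finish_job())"
```

```text
the job is handed in; nothing more can be done
None
```

The vice is in its loading position: the stop arm is down and the sprung jaw stays latched half-open. I handed the job in at about 8.3 s on the robot's clock.

With the fingers closed, I pushed the stop arm past upright from the jaw side, and it fell onto the slide bar. I then pushed the plate until the jaw had travelled about 31 mm, eased off so the jaw came back to the pin, and lifted the gripper clear.

**Last checks:**
- **Jaw:** the plate edges in the wrist picture put it at about 25 mm. It read the same straight after release and again after lifting.
- **Stop arm:** the side view shows it lying on the bar. I could not measure its angle, because the pin was outside the wrist view. That it dropped behind the tooth follows from the jaw holding at 25 mm.
- **Gripper:** the force on the tool was back to noise, and the fingertips were about 130 mm above the push plate.
- **Loose things:** the three stones and the slab look unmoved. The pen and jar were outside the last pictures, but the arm never went near them.

No check failed. In the first pose fit, the side-camera measurement alone differed by about 2 mm and 0.015 rad from the top camera. The wrist view then agreed with the combined fit to about 1 mm.

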